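# Slide the bench pin home and latch it

## Task

At the jeweller's bench, push the wooden bench pin along its blue holder with a fingertip on its square steel-plated end until you feel it drop down into the locating notches. Then push the brass latch round by its red knob until it lies square across the board. Never pick the board up off its rails, leave the jar, the hammer and the cup alone, and finish with the hand clear.

Things in the scene. Friction and masses are not known exactly. Their poses are not given: they have to be found in the camera images.
- holder: Blue steel base 245 x 108 x 14 mm, fixed to the bench, x -145 to +100 mm. Origin: on the bench, under the seated board's centre. x: slide direction (push the board to +x), y: towards the latch post, z up. Two aluminium side guides keep the board straight: inner faces y +-36.5 mm, 8 thick, top 36 mm above the bench, x -70 to +95 mm.
- notch (a point): Point on the holder, 22 mm above the bench, where the board's origin lies when seated; axes as the holder. Three steel runner strips on the base (tops at 20 mm): middle one 26 mm wide, outer ones 14 mm wide at y +-24 mm. The notches are gaps in them, 15 mm long and 6 mm deep: middle strip at x -45 mm, outer strips at x +45 mm from here.
- board: Loose wooden bench pin 140 x 70 x 18 mm, 0.25 to 0.5 kg; front (+x) split in two prongs, a thin steel plate on top near the flat back (-x) end. Origin: centre of the wood's underside. Under it three feet 10 mm long, 8 mm deep: x -45 y 0; x +45 y +-24 mm. Starts riding on the strips (origin 28 mm above the bench), 35 to 75 mm short of the notches.
- board_back (a point): Centre of the board's flat back face (70 mm behind its origin): push here with 1 to 2 N, tip about 30 mm above the bench so that the board does not tip. At the notches all feet fall in at once: the board sinks 6 mm (top from 46 to 40 mm above the bench) and resists (5 N or more).
- latch (a joint): Angle (rad) of the brass turn latch on its post. 0: points 30 degrees outward of the holder's +x; grows clockwise from above; 0.52: along +x, beside the rails; 2.09: square across the board (to the holder's -y); stop at 2.15. Stays where left (about 1 N at the knob); starts at 0 to 0.5. Bar 14 x 12 mm, underside 42 mm above the bench: it clears only a seated board.
- latch_knob (a point): Middle of the latch's upright red knob (14 mm diameter, 54 to 89 mm above the bench); this point is 72 mm above the bench and travels with the latch, 56 mm from its hinge axis, which stands at x -25, y +52 mm in the holder's frame.
- polish_jar: Bystander: amber jar with a black cap, 44 mm diameter, 60 mm high, loose, on the holder's -y side. Origin: centre of its foot.
- hammer: Bystander: loose hammer lying on the bench on the holder's +y side, 200 mm long along its x.
- bit_cup: Bystander: steel cup, 52 mm diameter, 45 mm high, loose, on the holder's -y side. Origin: centre of its foot.
Mind the look-alikes: they are no part of the job. What is shaped like the board but green or purple is not meant.

How it is judged:
On the way, in this order (a step that is already met when the one before it is completed fails the run):
1. the board has dropped into its notches, the latch still open (x of board in the frame of notch between -0.006 and 0.006 m and z of board in the frame of notch between -0.003 and 0.002 m and y of board in the frame of notch between -0.004 and 0.004 m and angle between the z axis of board and the z axis of holder, either way round below 0.04 rad and value of joint latch below 1 rad), for 0.2 s.
2. the latch lies across the seated board (x of board in the frame of notch between -0.006 and 0.006 m and z of board in the frame of notch between -0.003 and 0.002 m and y of board in the frame of notch between -0.004 and 0.004 m and angle between the z axis of board and the z axis of holder, either way round below 0.04 rad and value of joint latch above 1.85 rad), for 0.2 s.
At the end, for the whole second after the job is handed in: The board sits in its notches (within 6 mm along the rails and 4 mm across, sunk to within 2 mm, flat within 0.04 rad), the latch is across it (joint above 1.85 rad), and everything is at rest (all of step 2 and linear speed of board below 0.01 m/s and velocity of joint latch between -0.05 and 0.05 rad/s); the robot touches nothing.
It fails at once if the board is lifted off its rails (12 mm or more above where it rides) (z of board in the frame of holder above 0.04 m).
It fails at once if the board has left the holder (x of board in the frame of holder below -0.12 m or x of board in the frame of holder above 0.06 m or z of board in the frame of holder below 0.01 m).
It fails at once if the polish jar is disturbed (moved 15 mm or more) (distance of polish_jar from where it was at the start of the episode above 0.015 m).
It fails at once if the hammer is disturbed (moved 15 mm or more) (distance of hammer from where it was at the start of the episode above 0.015 m).
It fails at once if the bit cup is disturbed (moved 15 mm or more) (distance of bit_cup from where it was at the start of the episode above 0.015 m).
It also fails if it takes over 51 s, if anything falls off the work surface, if the arm or the gripper's body presses on something with over 40 N, if the wrist force passes 120 N, or if a joint passes its speed limit or range.

## Robot

A 6-joint arm with a two-finger parallel gripper is mounted at the origin on the work surface. World frame = base frame: x ahead of the robot, y to its left, z up, the work surface at z = 0. Lengths are in m, angles in rad, forces in N, time in s.
With the tool pointing down it reaches from about 0.35 to 0.725 m from the base axis. Payload 6 kg.
Tool frame: the origin (TCP) lies at the very end of the fingers, on their centre line; the grasp point (between the pads) lies 19 mm behind it; z points along the fingers, y is the line along which they close (so a half turn about z gives the same grasp; the last joint's range is limited). The gripper opens to 85 mm and grips with 20 to 120 N. Pads are 22 mm wide; open, the fingers measure 114 mm over their backs; the gripper's body (76 mm by 85 mm) begins 54 mm behind the grasp point. The pads swing forward as they close: fully open they stand 13 mm farther back than shut.
Start: joints at [1.47, 0.04, 0.085, 0, -1.615, -0.334], TCP at [0.253, 0.544, 0.231] pointing down, gripper open.
Joint ranges: [-2.56, 2.56], [-1.29, 2.01], [-1.08, 1.49], [-3.29, 1.98], [-2.81, -0.18], [-2.99, 2.99]. Speed limits (rad/s): [2.57, 2.57, 3.01, 3.14, 3.14, 3.14].

## Interface

Orientations are given as a unit quaternion [x, y, z, w].
In Python, from plant import r, imaging, spotter gives the robot as it stands.
- The arm moves only by the tool drive_tool, never from a script. Its argument "increments" is a list of rows, each an object with "dp": the shift along the world's x, y, z in mm, a list of three; "delta_rot": the turn, a rotation vector about the world's x, y, z in rad, a list of three; "claw": the opening in per cent of the stroke, from 0 (shut) to 100 (fully open). A call has 1 to 8 rows; each row is the pose to reach, as a shift and turn from the pose commanded when the call began; what a row does not reach only later rows make up. A row lasts 1/10 s, in which the tool goes at most 50 mm and 8.59 degrees, less where a joint would pass 70% of its speed; a pose out of reach is approached as far as the arm can. A call with a gripper value outside its range is refused whole. The fingers move at their own pace and stop on an object; the grip force is fixed at half the most. Time passes only in rows, so rows that repeat a pose let the fingers close. It gives the time, the measured TCP pose, the force, the opening and the grip force at its end, in the units of the state.
- r.observe(): the state, without advancing time (a new reading comes with each control period).
- imaging.get_image(name): name is "scene" or "top"; returns a dict with "image" (384x512x3 uint8, red, green, blue), "fx", "fy", "cx", "cy" (pixels), "k1" (the pictures are not rectified: a ray, as slopes to the right and down, at radius r is drawn at 1 + k1 r^2 times it, then the intrinsics apply), "xyz" and "attitude" of the camera in the world. Camera axes: x right, y down, z forward; pixel columns grow to the right and rows downward; lengths in m; the calibration is good to about 2 mm. A picture is of the moment at which its call begins. There is no depth.
- r.job_done(): hands the job in; it is judged then, once.
Trained networks look in a picture, given as the dict that the camera call returned (one of the last four; its "shot" number tells which), for a name from the list of things; names that differ only in an ending like _2 or _b are one class to them, and where a whole thing is asked for, a point or a joint stands for the part that bears it (a point fixed in the world has none). Each returns a list of dicts, best first, with "score" (0 to 1); they miss things now and then, are a little off and sometimes report something else, mostly with a low value. They report only what shows in the picture. A call takes as long as a camera call. They do not tell look-alikes from the thing itself.
- spotter.outline_of(thing, picture): "mask" (384x512 bool, what is visible of it) and "point" ([column, row] in pixels, amid what is visible of it).
The state is a dict: "t": time; "joint_pos": joint angles; "joint_vel": joint speeds; "tau": joint torques, N m; "ee_pos": TCP position; "ee_rot": TCP orientation; "wrist_force": force on the tool from outside, world axes, zero at the start; "wrist_torque": the same for the moment, N m; "grip_width": finger opening in m; "finger_force": force on a finger pad.
Only numpy, scipy, OpenCV 4.12 (cv2) and the standard library are available. Lean on these libraries where they do the work, as an engineer would, in place of code of your own. Each camera call takes 0.05 s, during which the arm holds its last target. There are 200 camera calls.

## Working session

There is one attempt and no reset: what is moved stays moved. The work goes in short steps, Python scripts to look and compute and a tool call to move; the robot and the scene stay as the last step left them, time stands still between calls to the robot, and variables do not carry over. Pictures are saved under pics/ and viewed, at most 10 in all, crops included, and the job is handed in when it is done.

Besides the shell and the picture viewer there is one more tool, called after "Call:" by a JSON object that holds its "op" and its "data", one argument or row to a line. drive_tool: Moves the arm, as the interface text tells. Its arguments: {"type":"object","properties":{"increments":{"type":"array","items":{"type":"object","properties":{"dp":{"type":"array","items":{"type":"number"}},"delta_rot":{"type":"array","items":{"type":"number"}},"claw":{"type":"number"}}}}},"required":["increments"]}

```bash
mkdir -p pics; cat > h.py <<'E'
import numpy as np,cv2
from scipy.spatial.transform import Rotation as R
from plant import r,imaging,spotter
def K(p): return np.array([[p['fx'],0,p['cx']],[0,p['fy'],p['cy']],[0,0,1.]]),np.array([p['k1'],0,0,0.])
def ray(p,uv):
    k,d=K(p); s=cv2.undistortPoints(np.array([[uv]],float),k,d)[0,0]
    return R.from_quat(p['attitude']).apply([s[0],s[1],1])
def onz(p,uv,z):
    d=ray(p,uv); c=np.array(p['xyz']); return c+d*(z-c[2])/d[2]
def proj(p,X):
    k,d=K(p); Xc=R.from_quat(p['attitude']).inv().apply(np.atleast_2d(X)-np.array(p['xyz']))
    return cv2.projectPoints(Xc,np.zeros(3),np.zeros(3),k,d)[0][:,0]
E
python3 - <<'E'
from h import *
ims=[]
for n in ['scene','top']:
    p=imaging.get_image(n); print(n,p['xyz'],R.from_quat(p['attitude']).as_matrix().round(3).tolist(),p['fx'],p['k1'])
    cv2.imwrite(f'pics/{n}0.png',p['image'][:,:,::-1])
    for t in ['holder','board','latch','latch_knob','polish_jar','hammer','bit_cup']:
        for o in spotter.outline_of(t,p)[:3]: print(t,round(o['score'],2),o['point'],o['mask'].sum())
print(r.observe())
E
```

```text
scene [1.22940322 0.19722871 0.67985886] [[-0.34, 0.618, -0.709], [0.94, 0.23, -0.251], [0.008, -0.752, -0.659]] 418.78314744584054 -0.1218894312368404
holder 0.6 [233.3, 219.5] 2885
board 0.95 [126.5, 150.2] 1034
board 0.81 [307.7, 294.1] 2458
board 0.61 [233.8, 184.5] 1158
latch 0.54 [262.2, 201.7] 249
latch_knob 0.56 [261.3, 200.6] 276
polish_jar 0.96 [181.3, 212.4] 509
hammer 0.58 [324.7, 228.1] 1204
bit_cup 0.81 [164.5, 180.7] 436
top [ 0.41123544 -0.03773714  0.92204176] [[0.002, -0.992, 0.13], [-1.0, 0.001, 0.021], [-0.021, -0.13, -0.991]] 365.78798216679917 -0.05062700542367821
holder 0.9 [270.1, 161.3] 2781
board 0.95 [190.5, 104.2] 1388
board 0.93 [287.8, 193.3] 1607
board 0.63 [308.2, 281.4] 1619
latch 0.61 [253.3, 173.4] 172
latch_knob 0.63 [251.8, 169.9] 238
polish_jar 0.72 [318.6, 142.2] 312
bit_cup 0.72 [355.2, 181.1] 364
{'t': 0.8, 'joint_pos': array([ 1.46969367e+00,  4.01879116e-02,  8.48090378e-02,  3.98971665e-05,
       -1.61549366e+00, -3.33713802e-01]), 'joint_vel': array([ 0.00021695,  0.00097414, -0.00091209, -0.00035844,  0.00025369,
       -0.00014155]), 'tau': array([ 4.17931024e-04, -3.67892933e+01,  3.47420990e+01,  6.93261489e+00,
       -1.02959631e-03, -3.33871725e-06]), 'ee_pos': array([0.25272694, 0.54416212, 0.23128087]), 'ee_rot': array([ 9.76459579e-01, -2.15700460e-01,  2.42159164e-05,  3.55351394e-05]), 'wrist_force': array([ 0.11031349, -0.92765793,  0.61521736]), 'wrist_torque': array([ 0.03945708,  0.00054123, -0.02572151]), 'finger_force': 0.0, 'grip_width': 0.08547186602025958}
```

View pics/scene0.png

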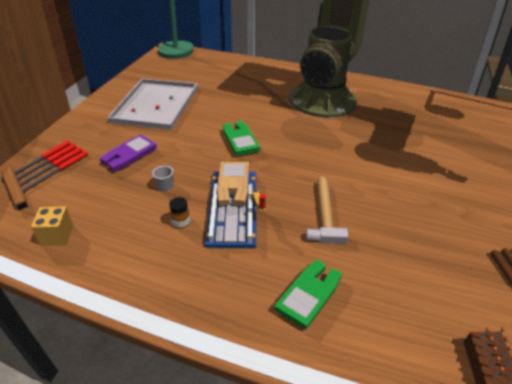

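View pics/top0.png

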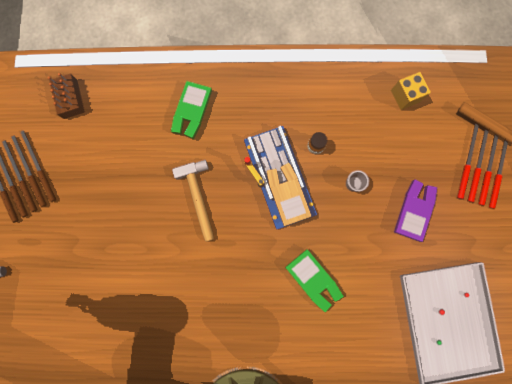

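The top view shows the blue holder at about (280,178). The wooden board is at (288,193), with its plate at the lower end near (293,207), and the red knob is at (248,161). The jar is at (319,142), the cup at (357,181) and the hammer at (195,200). The green and purple boards are look-alikes.

```bash
cat > fit.py <<'E'
from h import *
from scipy.optimize import least_squares
def masks(p):
    h=cv2.cvtColor(p['image'],cv2.COLOR_RGB2HSV); return h
def box(x0,x1,y0,y1,z): return np.array([[x0,y0,z],[x1,y0,z],[x1,y1,z],[x0,y1,z]])
def world(q,P): c,s=np.cos(q[2]),np.sin(q[2]); return np.c_[P[:,0]*c-P[:,1]*s+q[0],P[:,0]*s+P[:,1]*c+q[1],P[:,2]]
E
python3 - <<'E'
from fit import *
p=imaging.get_image('top');s=imaging.get_image('scene')
h=masks(p); b=((h[...,0]>100)&(h[...,0]<125)&(h[...,1]>120)).astype(np.uint8); b[:110]=0;b[235:]=0;b[:,:235]=0;b[:,330:]=0
pts=np.argwhere(b)[:,::-1]; rc=cv2.boxPoints(cv2.minAreaRect(pts.astype(np.float32))); print(rc,b.sum())
W=np.array([onz(p,u,0.010) for u in rc]); print(W.round(4))
# order: find edges
def err(q): 
    P=proj(p,world(q,box(-.145,.1,-.054,.054,.010))); return np.array([np.min(np.linalg.norm(rc-a,axis=1)) for a in P])
c=W.mean(0); L=max([(W[(i+1)%4]-W[i]) for i in range(4)],key=np.linalg.norm); L=L*np.sign(L[0]);yaw=np.arctan2(L[1],L[0])
q0=[c[0]+.0225*np.cos(yaw),c[1]+.0225*np.sin(yaw),yaw]
f=least_squares(err,q0); q=f.x; print(q0,q,f.fun)
for n,pp in [('top',p),('scene',s)]:
    kb=(slice(110,250),slice(225,380)) if n=='top' else (slice(140,260),slice(140,290))
    im=cv2.resize(pp['image'][kb][:,:,::-1],None,fx=5 if n=='scene' else 4.2,fy=5 if n=='scene' else 4.2,interpolation=cv2.INTER_CUBIC); sc=5 if n=='scene' else 4.2
    o=np.array([kb[1].start,kb[0].start])
    def dr(P,col): cv2.polylines(im,[np.int32((proj(pp,world(q,P))-o+.5)*sc)],True,col,1)
    dr(box(-.145,.1,-.054,.054,.014),(255,255,0)); dr(box(-.07,.095,.0365,.0445,.036),(0,255,255));dr(box(-.07,.095,-.0445,-.0365,.036),(0,255,255))
    for d in (-.035,-.055,-.075): dr(box(-.07+d,-.06+d,-.035,.035,.046),(0,0,255))
    cv2.imwrite(f'pics/{n}1.png',im)
h=[np.r_[0,0,0]]
for n,pp in [('top',p),('scene',s)]:
    o=spotter.outline_of('latch_knob',pp)[0]; hh=masks(pp); m=((hh[...,0]<8)|(hh[...,0]>172))&(hh[...,1]>170)&(hh[...,2]>90)
    m=m&(cv2.dilate(o['mask'].astype(np.uint8),np.ones((9,9)))>0); yx=np.argwhere(m); print(n,'red',len(yx),yx.mean(0)[::-1])
    X=onz(pp,yx.mean(0)[::-1],.072 if n=='scene' else .078); d=X[:2]-q[:2]; c,sn=np.cos(q[2]),np.sin(q[2]); l=np.array([c*d[0]+sn*d[1],-sn*d[0]+c*d[1]])
    v=l-[-.025,.052]; print(X.round(4),l.round(4),np.linalg.norm(v),'latch',np.pi/6-np.arctan2(v[1],v[0]))
for t,z in [('polish_jar',.03),('bit_cup',.022),('hammer',.01)]:
    for pp in (p,s):
        for o in spotter.outline_of(t,pp)[:1]: print(t,onz(pp,o['point'],z).round(3))
print(r.observe()['t'])
E
```

```text
[[243.92722 139.76207]
 [283.03793 125.38313]
 [315.50125 213.6834 ]
 [276.39053 228.06233]] 256
[[ 0.6773  0.0061  0.01  ]
 [ 0.7152 -0.0948  0.01  ]
 [ 0.4867 -0.1736  0.01  ]
 [ 0.451  -0.0758  0.01  ]]
[np.float64(0.6038252900586634), np.float64(-0.07719836942438547), np.float64(0.33215241368308906)] [ 0.60388206 -0.07694662  0.34205194] [1.27615687 0.41171237 1.1419888  0.85196248]
top red 35 [246.82857143 159.97142857]
[ 0.6082 -0.0043  0.078 ] [0.0284 0.067 ] 0.055502052103432675 latch 0.2505564118146355
scene red 65 [262.32307692 200.16923077]
[ 0.604  -0.0034  0.072 ] [0.0248 0.0693] 0.05273690324873298 latch 0.18993360276309906
polish_jar [ 0.668 -0.184  0.03 ]
polish_jar [ 0.666 -0.177  0.03 ]
bit_cup [ 0.563 -0.27   0.022]
bit_cup [ 0.563 -0.275  0.022]
hammer [0.549 0.129 0.01 ]
hammer [0.581 0.134 0.01 ]
1.3
```

View pics/top1.png

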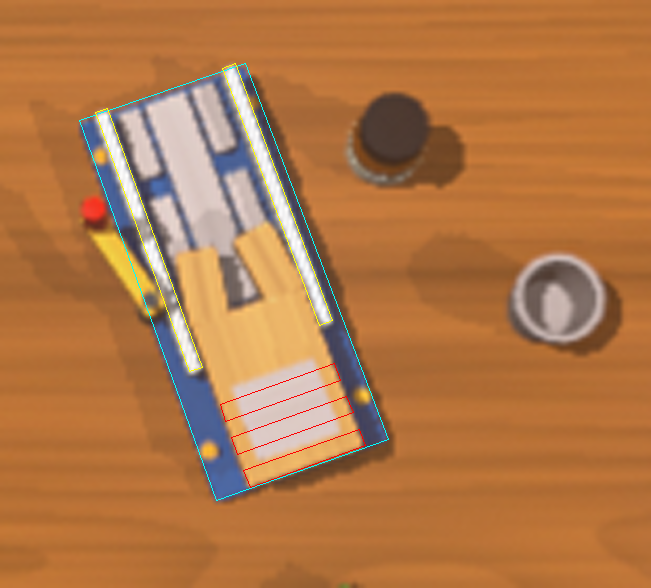

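View pics/scene1.png

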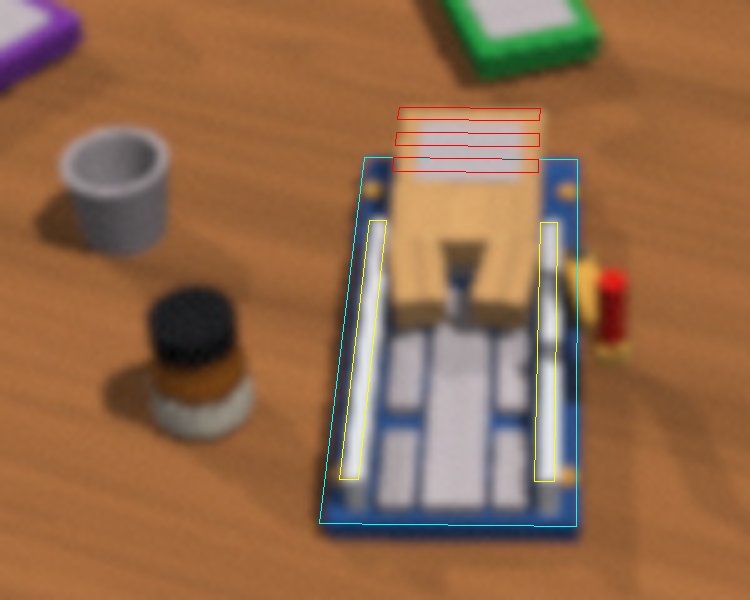

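Holder fitted at (0.604, -0.077) with yaw 0.342. The board's back face is about 143 mm behind the holder origin. I'll move to hover behind it with the gripper shut.

Call:
{"op": "drive_tool", "data": {
  "increments": [
    {"dp": [12, -42, 0], "delta_rot": [0, 0, -0.147], "claw": 0},
    {"dp": [23, -85, 0], "delta_rot": [0, 0, -0.295], "claw": 0},
    {"dp": [35, -127, 0], "delta_rot": [0, 0, -0.442], "claw": 0},
    {"dp": [46, -170, 0], "delta_rot": [0, 0, -0.59], "claw": 0},
    {"dp": [58, -212, 0], "delta_rot": [0, 0, -0.737], "claw": 0},
    {"dp": [70, -255, 0], "delta_rot": [0, 0, -0.885], "claw": 0},
    {"dp": [81, -297, 0], "delta_rot": [0, 0, -1.03], "claw": 0},
    {"dp": [93, -340, 0], "delta_rot": [0, 0, -1.18], "claw": 0}
  ]
}}

```text
t: 2.1
ee_pos: [0.3457, 0.2025, 0.2316]
ee_rot: [-0.689, 0.724, 0.0, 0.001]
wrist_force: [1.6, 0.6, 0.4]
grip_width: 0.0
finger_force: 0.0
```

Call:
{"op": "drive_tool", "data": {
  "increments": [
    {"dp": [12, -42, 0], "delta_rot": [0, 0, -0.147], "claw": 0},
    {"dp": [23, -85, 0], "delta_rot": [0, 0, -0.295], "claw": 0},
    {"dp": [35, -127, 0], "delta_rot": [0, 0, -0.442], "claw": 0},
    {"dp": [46, -170, 0], "delta_rot": [0, 0, -0.59], "claw": 0},
    {"dp": [58, -212, 0], "delta_rot": [0, 0, -0.737], "claw": 0},
    {"dp": [70, -255, 0], "delta_rot": [0, 0, -0.885], "claw": 0},
    {"dp": [92, -340, 0], "delta_rot": [0, 0, -1.185], "claw": 0},
    {"dp": [92, -340, 0], "delta_rot": [0, 0, -1.185], "claw": 0}
  ]
}}

```text
t: 2.9
ee_pos: [0.4377, -0.1385, 0.2315]
ee_rot: [-0.166, 0.986, -0.0, 0.0]
wrist_force: [-0.3, 0.2, 1.0]
grip_width: 0.0006
finger_force: 0.0
```

Call:
{"op": "drive_tool", "data": {
  "increments": [
    {"dp": [0, 0, 0], "delta_rot": [0, 0, 0], "claw": 0},
    {"dp": [0, 0, 0], "delta_rot": [0, 0, 0], "claw": 0},
    {"dp": [0, 0, 0], "delta_rot": [0, 0, 0], "claw": 0}
  ]
}}

```text
t: 3.2
ee_pos: [0.4377, -0.1353, 0.2314]
ee_rot: [-0.171, 0.985, 0.0, 0.0]
wrist_force: [-0.7, 0.3, -0.3]
grip_width: -0.0005
finger_force: 0.0
```

Call:
{"op": "drive_tool", "data": {
  "increments": [
    {"dp": [0, 0, -45]},
    {"dp": [0, 0, -90]},
    {"dp": [0, 0, -135]},
    {"dp": [0, 0, -165]},
    {"dp": [0, 0, -185]},
    {"dp": [0, 0, -200]},
    {"dp": [0, 0, -200]}
  ]
}}

```text
validation failed for argument at $.in...
```

```bash
python3 - <<'E'
from h import *
print(r.observe()['ee_pos'],r.observe()['wrist_force'])
p=imaging.get_image('top'); s=imaging.get_image('scene')
a=cv2.resize(p['image'][110:250,225:380,::-1],(620,560),interpolation=cv2.INTER_CUBIC)
cv2.imwrite('pics/top2.png',a)
E
```

```text
[ 0.43766493 -0.13528096  0.23138079] [-0.6969772   0.25781316 -0.30281139]
```

View pics/top2.png

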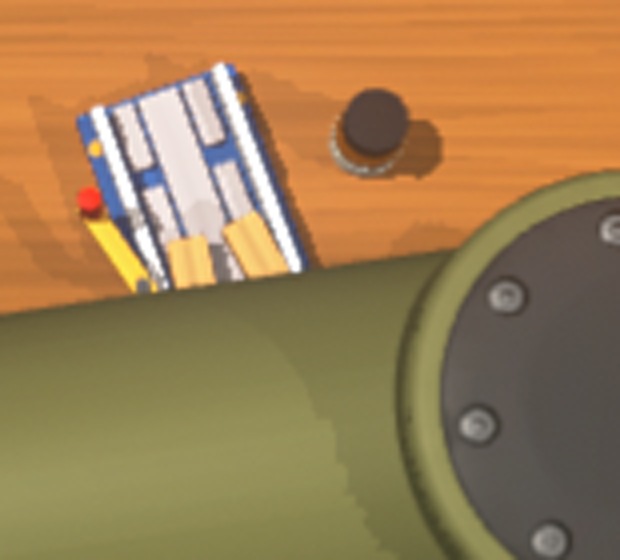

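The arm hides the board's back from above; its prongs still show at about (215,255) in the crop. The descent was refused because rows need every field, so I'll send it again.

Call:
{"op": "drive_tool", "data": {
  "increments": [
    {"dp": [0, 0, -45], "delta_rot": [0, 0, 0], "claw": 0},
    {"dp": [0, 0, -90], "delta_rot": [0, 0, 0], "claw": 0},
    {"dp": [0, 0, -135], "delta_rot": [0, 0, 0], "claw": 0},
    {"dp": [0, 0, -165], "delta_rot": [0, 0, 0], "claw": 0},
    {"dp": [0, 0, -185], "delta_rot": [0, 0, 0], "claw": 0},
    {"dp": [0, 0, -201], "delta_rot": [0, 0, 0], "claw": 0},
    {"dp": [0, 0, -201], "delta_rot": [0, 0, 0], "claw": 0}
  ]
}}

```text
t: 4.0
ee_pos: [0.4363, -0.1348, 0.0281]
ee_rot: [-0.171, 0.985, 0.001, -0.002]
wrist_force: [0.2, 0.1, 0.2]
grip_width: -0.0002
finger_force: 0.0
```

```bash
python3 - <<'E'
from h import *
print(r.observe()['ee_pos'],r.observe()['wrist_force'])
s=imaging.get_image('scene')
a=cv2.resize(s['image'][100:260,140:300,::-1],(600,600),interpolation=cv2.INTER_CUBIC)
cv2.imwrite('pics/sc2.png',a)
E
```

```text
[ 0.43628466 -0.13477022  0.02814209] [0.1500316  0.0634146  0.24011044]
```

View pics/sc2.png

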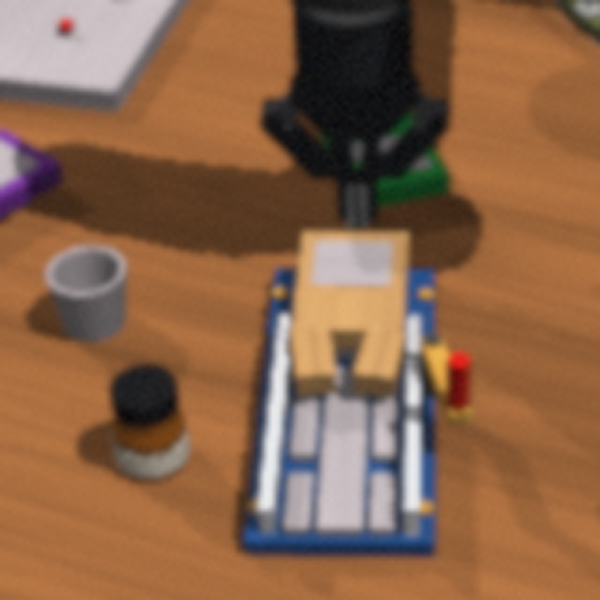

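Call:
{"op": "drive_tool", "data": {
  "increments": [
    {"dp": [9.4, 3.4, 1], "delta_rot": [0, 0, 0], "claw": 0},
    {"dp": [18.8, 6.7, 1], "delta_rot": [0, 0, 0], "claw": 0},
    {"dp": [24, 8.5, 1], "delta_rot": [0, 0, 0], "claw": 0},
    {"dp": [30, 10.7, 1], "delta_rot": [0, 0, 0], "claw": 0},
    {"dp": [36, 12.8, 1], "delta_rot": [0, 0, 0], "claw": 0},
    {"dp": [42, 14.9, 1], "delta_rot": [0, 0, 0], "claw": 0},
    {"dp": [48, 17.1, 1], "delta_rot": [0, 0, 0], "claw": 0},
    {"dp": [54, 19.2, 1], "delta_rot": [0, 0, 0], "claw": 0}
  ]
}}

```text
t: 4.85
ee_pos: [0.4922, -0.1165, 0.0312]
ee_rot: [-0.17, 0.985, 0.0, -0.0]
wrist_force: [-0.8, -0.3, 1.6]
grip_width: 0.0004
finger_force: 0.7
```

Call:
{"op": "drive_tool", "data": {
  "increments": [
    {"dp": [3, 1.1, 0], "delta_rot": [0, 0, 0], "claw": 0},
    {"dp": [6, 2.1, 0], "delta_rot": [0, 0, 0], "claw": 0},
    {"dp": [9, 3.2, 0], "delta_rot": [0, 0, 0], "claw": 0},
    {"dp": [12, 4.3, 0], "delta_rot": [0, 0, 0], "claw": 0},
    {"dp": [15, 5.3, 0], "delta_rot": [0, 0, 0], "claw": 0}
  ]
}}

```text
t: 5.35
ee_pos: [0.5068, -0.1112, 0.0312]
ee_rot: [-0.17, 0.985, 0.0, -0.0]
wrist_force: [-0.4, -0.3, -0.7]
grip_width: -0.0
finger_force: 0.5
```

```bash
python3 - <<'E'
from fit import *
o=r.observe(); q=[.6039,-.077,.342]
d=o['ee_pos'][:2]-q[:2]; c,s=np.cos(q[2]),np.sin(q[2]); f=o['wrist_force']
print(o['ee_pos'],'tcp holder',c*d[0]+s*d[1],-s*d[0]+c*d[1],'force',f,c*f[0]+s*f[1])
E
```

```text
[ 0.50683432 -0.11123252  0.03115304] tcp holder -0.1029248264549913 0.00030313195854229924 force [-0.40612316 -0.30500203 -0.69204606] -0.48489198728725824
```

Call:
{"op": "drive_tool", "data": {
  "increments": [
    {"dp": [1.9, 0.7, 0], "delta_rot": [0, 0, 0], "claw": 0},
    {"dp": [3.8, 1.3, 0], "delta_rot": [0, 0, 0], "claw": 0},
    {"dp": [5.7, 2.0, 0], "delta_rot": [0, 0, 0], "claw": 0},
    {"dp": [7.6, 2.7, 0], "delta_rot": [0, 0, 0], "claw": 0},
    {"dp": [9.4, 3.3, 0], "delta_rot": [0, 0, 0], "claw": 0}
  ]
}}

```text
t: 5.85
ee_pos: [0.5162, -0.108, 0.0312]
ee_rot: [-0.17, 0.985, 0.0, -0.0]
wrist_force: [-1.2, -0.3, -0.3]
grip_width: 0.0002
finger_force: 0.4
```

Call:
{"op": "drive_tool", "data": {
  "increments": [
    {"dp": [1.4, 0.5, 0], "delta_rot": [0, 0, 0], "claw": 0},
    {"dp": [2.8, 1, 0], "delta_rot": [0, 0, 0], "claw": 0}
  ]
}}

```text
t: 6.05
ee_pos: [0.519, -0.107, 0.0312]
ee_rot: [-0.17, 0.985, 0.0, -0.0]
wrist_force: [-0.4, -0.5, -1.0]
grip_width: -0.0002
finger_force: 0.4
```

Call:
{"op": "drive_tool", "data": {
  "increments": [
    {"dp": [1.4, 0.5, 0], "delta_rot": [0, 0, 0], "claw": 0},
    {"dp": [2.8, 1, 0], "delta_rot": [0, 0, 0], "claw": 0}
  ]
}}

```text
t: 6.25
ee_pos: [0.5218, -0.106, 0.0312]
ee_rot: [-0.17, 0.985, 0.0, -0.0]
wrist_force: [-1.0, -0.5, 0.3]
grip_width: -0.0001
finger_force: 0.4
```

Call:
{"op": "drive_tool", "data": {
  "increments": [
    {"dp": [1.4, 0.5, 0], "delta_rot": [0, 0, 0], "claw": 0},
    {"dp": [2.8, 1, 0], "delta_rot": [0, 0, 0], "claw": 0}
  ]
}}

```text
t: 6.45
ee_pos: [0.5247, -0.105, 0.0313]
ee_rot: [-0.17, 0.985, 0.0, 0.0]
wrist_force: [-0.6, 0.4, -0.3]
grip_width: 0.0001
finger_force: 0.0
```

Call:
{"op": "drive_tool", "data": {
  "increments": [
    {"dp": [1, 0.35, 0], "delta_rot": [0, 0, 0], "claw": 0},
    {"dp": [1.9, 0.7, 0], "delta_rot": [0, 0, 0], "claw": 0}
  ]
}}

```text
t: 6.65
ee_pos: [0.5264, -0.1044, 0.0314]
ee_rot: [-0.17, 0.985, -0.0, -0.0]
wrist_force: [-2.2, -0.2, 0.1]
grip_width: 0.0001
finger_force: 0.9
```

```bash
python3 - <<'E'
from fit import *
o=r.observe(); q=[.6039,-.077,.342]
d=o['ee_pos'][:2]-q[:2]; c,s=np.cos(q[2]),np.sin(q[2]); f=o['wrist_force']
print(o['ee_pos'],'tcp holder',c*d[0]+s*d[1],-s*d[0]+c*d[1],'force',f,c*f[0]+s*f[1])
pp=imaging.get_image('scene')
im=cv2.resize(pp['image'][140:260,170:290,::-1],None,fx=5,fy=5,interpolation=cv2.INTER_CUBIC); o=np.array([170,140])
def dr(P,col): cv2.polylines(im,[np.int32((proj(pp,world(q,P))-o+.5)*5)],True,col,1)
dr(box(-.07,.07,-.035,.035,.046),(0,0,255)); dr(box(-.07,.07,-.035,.035,.040),(0,255,0))
cv2.imwrite('pics/sc3.png',im)
E
```

```text
[ 0.52639567 -0.1044014   0.03135727] tcp holder -0.08220539363575381 0.00017830923353219855 force [-2.24744957 -0.17952291  0.12157579] -2.177497289914077
```

View pics/sc3.png

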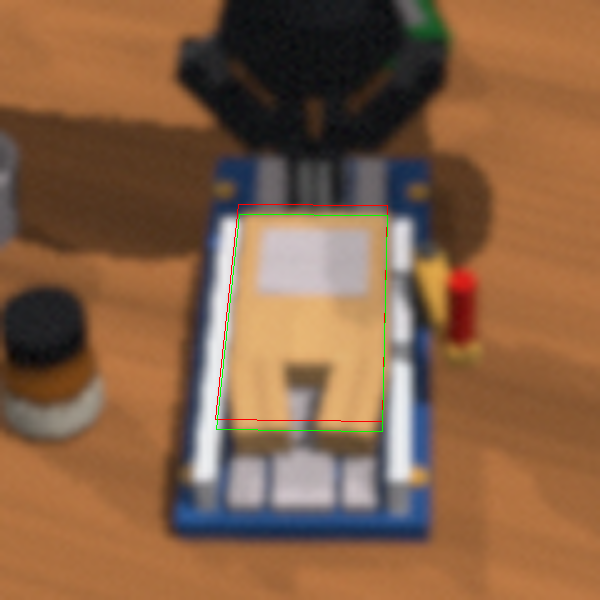

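The board's top face lines up with the green (sunk) outline. The force went to zero and then rose, which fits a drop. I'll press 1 mm more to confirm.

Call:
{"op": "drive_tool", "data": {
  "increments": [
    {"dp": [1, 0.35, 0], "delta_rot": [0, 0, 0], "claw": 0},
    {"dp": [1, 0.35, 0], "delta_rot": [0, 0, 0], "claw": 0}
  ]
}}

```text
t: 6.9
ee_pos: [0.5275, -0.104, 0.0313]
ee_rot: [-0.17, 0.985, 0.0, 0.0]
wrist_force: [-0.1, -1.3, 0.8]
grip_width: 0.0001
finger_force: 0.6
```

Call:
{"op": "drive_tool", "data": {
  "increments": [
    {"dp": [0.9, 0.35, 0], "delta_rot": [0, 0, 0], "claw": 0},
    {"dp": [0.9, 0.35, 0], "delta_rot": [0, 0, 0], "claw": 0}
  ]
}}

```text
t: 7.1
ee_pos: [0.5284, -0.1036, 0.0313]
ee_rot: [-0.17, 0.985, 0.0, 0.0]
wrist_force: [-2.4, -0.4, -0.7]
grip_width: -0.0002
finger_force: 0.7
```

Call:
{"op": "drive_tool", "data": {
  "increments": [
    {"dp": [0.9, 0.35, 0], "delta_rot": [0, 0, 0], "claw": 0},
    {"dp": [0.9, 0.35, 0], "delta_rot": [0, 0, 0], "claw": 0}
  ]
}}

```text
t: 7.3
ee_pos: [0.529, -0.1034, 0.0313]
ee_rot: [-0.17, 0.985, -0.0, -0.0]
wrist_force: [-3.2, -1.4, 2.2]
grip_width: 0.0
finger_force: 1.6
```

Call:
{"op": "drive_tool", "data": {
  "increments": [
    {"dp": [0.9, 0.35, 0], "delta_rot": [0, 0, 0], "claw": 0},
    {"dp": [0.9, 0.35, 0], "delta_rot": [0, 0, 0], "claw": 0}
  ]
}}

```text
t: 7.5
ee_pos: [0.5291, -0.1034, 0.0313]
ee_rot: [-0.17, 0.985, -0.0, -0.001]
wrist_force: [-6.9, -1.7, 4.4]
grip_width: 0.0
finger_force: 3.5
```

Resistance is now over 7 N, so the board is home. I'll retreat, rise, and go round to the outer side of the knob while turning the hand.

Call:
{"op": "drive_tool", "data": {
  "increments": [
    {"dp": [-14, -5, 0], "delta_rot": [0, 0, 0], "claw": 0},
    {"dp": [-28, -10, 0], "delta_rot": [0, 0, 0], "claw": 0},
    {"dp": [-28, -10, 45], "delta_rot": [0, 0, 0.14], "claw": 0},
    {"dp": [-28, -10, 90], "delta_rot": [0, 0, 0.28], "claw": 0},
    {"dp": [-28, -10, 100], "delta_rot": [0, 0, 0.42], "claw": 0},
    {"dp": [-20, 10, 100], "delta_rot": [0, 0, 0.56], "claw": 0},
    {"dp": [-10, 30, 100], "delta_rot": [0, 0, 0.7], "claw": 0},
    {"dp": [0, 50, 100], "delta_rot": [0, 0, 0.84], "claw": 0}
  ]
}}

```text
t: 8.3
ee_pos: [0.531, -0.0519, 0.1317]
ee_rot: [-0.559, 0.829, -0.0, 0.001]
wrist_force: [-0.3, 0.2, -0.3]
grip_width: -0.0001
finger_force: 0.0
```

Call:
{"op": "drive_tool", "data": {
  "increments": [
    {"dp": [10, 15, 0], "delta_rot": [0, 0, 0.14], "claw": 0},
    {"dp": [20, 30, 0], "delta_rot": [0, 0, 0.28], "claw": 0},
    {"dp": [30, 45, 0], "delta_rot": [0, 0, 0.42], "claw": 0},
    {"dp": [40, 60, 0], "delta_rot": [0, 0, 0.56], "claw": 0},
    {"dp": [50, 70, 0], "delta_rot": [0, 0, 0.7], "claw": 0},
    {"dp": [57, 75, 0], "delta_rot": [0, 0, 0.84], "claw": 0},
    {"dp": [57, 75, 0], "delta_rot": [0, 0, 1.03], "claw": 0},
    {"dp": [57, 75, 0], "delta_rot": [0, 0, 1.03], "claw": 0}
  ]
}}

```text
t: 9.1
ee_pos: [0.5878, 0.0228, 0.131]
ee_rot: [0.895, -0.446, 0.0, -0.0]
wrist_force: [-0.4, -1.2, -0.1]
grip_width: -0.0002
finger_force: 0.0
```

```bash
cat > look.py <<'E'
from fit import *
import sys
o=r.observe(); q=[.6039,-.077,.342]; c,s=np.cos(q[2]),np.sin(q[2])
def loc(X): d=np.array(X[:2])-q[:2]; return np.array([c*d[0]+s*d[1],-s*d[0]+c*d[1]])
R0=R.from_quat(o['ee_rot']).as_matrix(); print(o['ee_pos'],'tcp holder',loc(o['ee_pos']),'xyaw',np.arctan2(R0[1,0],R0[0,0]))
pp=imaging.get_image('scene')
hh=masks(pp); m=((hh[...,0]<8)|(hh[...,0]>172))&(hh[...,1]>170)&(hh[...,2]>90); m[:140]=0;m[260:]=0;m[:,:190]=0;m[:,290:]=0
yx=np.argwhere(m); X=onz(pp,yx.mean(0)[::-1],.072); l=loc(X); v=l-[-.025,.052]
print('red',len(yx),yx.mean(0)[::-1],X.round(4),l.round(4),np.linalg.norm(v),'latch',np.pi/6-np.arctan2(v[1],v[0]))
im=cv2.resize(pp['image'][140:260,170:290,::-1],None,fx=5,fy=5,interpolation=cv2.INTER_CUBIC); o=np.array([170,140])
def dr(P,col): cv2.polylines(im,[np.int32((proj(pp,world(q,P))-o+.5)*5)],True,col,1)
dr(box(-.07,.07,-.035,.035,.046),(0,0,255)); dr(box(-.07,.07,-.035,.035,.040),(0,255,0))
cv2.imwrite(sys.argv[1],im)
E
python3 look.py pics/sc4.png
```

```text
[0.58775209 0.02276807 0.13104808] tcp holder [0.0182467  0.09940564] xyaw -0.9245296776519136
red 75 [262.34666667 200.36      ] [ 0.6046 -0.0031  0.072 ] [0.0254 0.0694] 0.05333327928105366 latch 0.19179890571719527
```

View pics/sc4.png

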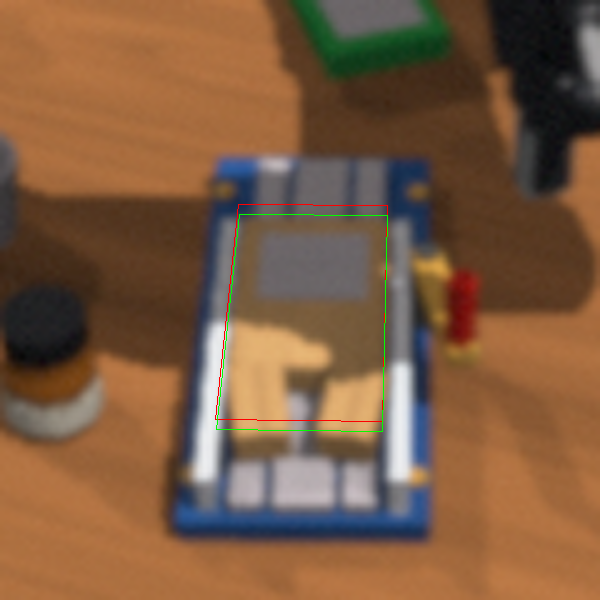

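The board's outline still matches the seated height, and the knob is at (462,310) in the crop with the finger clear behind it. Next I'll lower the hand and work out the arc.

Call:
{"op": "drive_tool", "data": {
  "increments": [
    {"dp": [0, 0, -30], "delta_rot": [0, 0, 0], "claw": 0},
    {"dp": [0, 0, -55], "delta_rot": [0, 0, 0], "claw": 0},
    {"dp": [0, 0, -67], "delta_rot": [0, 0, 0], "claw": 0},
    {"dp": [0, 0, -67], "delta_rot": [0, 0, 0], "claw": 0}
  ]
}}

```text
t: 9.55
ee_pos: [0.5862, 0.0219, 0.0624]
ee_rot: [0.894, -0.449, -0.001, 0.001]
wrist_force: [-0.5, -0.2, 0.2]
grip_width: 0.0003
finger_force: 0.0
```

```bash
python3 - <<'E'
from fit import *
o=r.observe(); print(o['ee_pos'],o['wrist_force'])
q=[.6039,-.077,.342]; prev=np.array([.5880,.0226,.064])
for i in range(15):
    L=.21+.1314*i; f=np.pi/6-L; D=.018
    P=world(q,np.array([[-.025+.056*np.cos(f)-D*np.sin(f),.052+.056*np.sin(f)+D*np.cos(f),.064]]))[0]
    print(i,round(L,3),((P-prev)*1000).round(1)[:2],'rot',round(-.1314*i,3))
E
```

```text
[0.58624708 0.02194925 0.06242321] [-0.48484354 -0.15207571  0.20717373]
0 0.21 [  8.3 -10.6] rot -0.0
1 0.341 [ 14.4 -15.4] rot -0.131
2 0.473 [ 19.8 -20.9] rot -0.263
3 0.604 [ 24.4 -27.1] rot -0.394
4 0.736 [ 28.1 -33.9] rot -0.526
5 0.867 [ 30.9 -41.1] rot -0.657
6 0.998 [ 32.8 -48.6] rot -0.788
7 1.13 [ 33.7 -56.2] rot -0.92
8 1.261 [ 33.5 -64. ] rot -1.051
9 1.393 [ 32.4 -71.6] rot -1.183
10 1.524 [ 30.2 -79. ] rot -1.314
11 1.655 [ 27.1 -86.1] rot -1.445
12 1.787 [ 23.1 -92.7] rot -1.577
13 1.918 [ 18.3 -98.7] rot -1.708
14 2.05 [  12.7 -104.1] rot -1.84
```

Call:
{"op": "drive_tool", "data": {
  "increments": [
    {"dp": [4, -5, 0], "delta_rot": [0, 0, 0], "claw": 0},
    {"dp": [8.3, -10.6, 0], "delta_rot": [0, 0, 0], "claw": 0},
    {"dp": [14.4, -15.4, 0], "delta_rot": [0, 0, -0.131], "claw": 0},
    {"dp": [19.8, -20.9, 0], "delta_rot": [0, 0, -0.263], "claw": 0},
    {"dp": [24.4, -27.1, 0], "delta_rot": [0, 0, -0.394], "claw": 0},
    {"dp": [28.1, -33.9, 0], "delta_rot": [0, 0, -0.526], "claw": 0},
    {"dp": [30.9, -41.1, 0], "delta_rot": [0, 0, -0.657], "claw": 0},
    {"dp": [32.8, -48.6, 0], "delta_rot": [0, 0, -0.788], "claw": 0}
  ]
}}

```text
t: 10.35
ee_pos: [0.621, -0.027, 0.0657]
ee_rot: [-0.651, 0.759, -0.0, 0.001]
wrist_force: [-1.5, 1.3, -0.2]
grip_width: 0.0
finger_force: 0.6
```

```bash
python3 look.py pics/sc5.png
```

```text
[ 0.62101639 -0.02697782  0.06566011] tcp holder [0.03290115 0.04138483] xyaw -1.723543918193359
red 6 [240.83333333 203.66666667] [ 0.6302 -0.0425  0.072 ] [0.0363 0.0237] 0.06752082674149999 latch 0.9554014933273403
```

View pics/sc5.png

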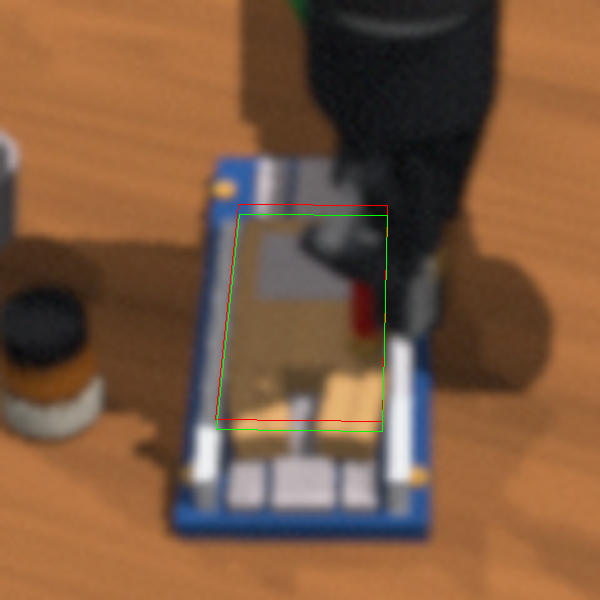

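The knob at about (362,305) in the crop is moving ahead of the fingertip, and the latch is swinging over the seated board. Continuing along the arc.

Call:
{"op": "drive_tool", "data": {
  "increments": [
    {"dp": [0.9, -7.6, 0], "delta_rot": [0, 0, -0.131], "claw": 0},
    {"dp": [0.7, -15.4, 0], "delta_rot": [0, 0, -0.263], "claw": 0},
    {"dp": [-0.4, -23, 0], "delta_rot": [0, 0, -0.394], "claw": 0},
    {"dp": [-2.6, -30.4, 0], "delta_rot": [0, 0, -0.526], "claw": 0},
    {"dp": [-5.7, -37.5, 0], "delta_rot": [0, 0, -0.657], "claw": 0},
    {"dp": [-9.7, -44.1, 0], "delta_rot": [0, 0, -0.788], "claw": 0},
    {"dp": [-14.5, -50.1, 0], "delta_rot": [0, 0, -0.92], "claw": 0},
    {"dp": [-14.5, -50.1, 0], "delta_rot": [0, 0, -0.92], "claw": 0}
  ]
}}

```text
t: 11.2
ee_pos: [0.6059, -0.0773, 0.0655]
ee_rot: [-0.249, 0.968, -0.0, 0.001]
wrist_force: [0.5, -1.2, -0.8]
grip_width: -0.0
finger_force: 0.0
```

Call:
{"op": "drive_tool", "data": {
  "increments": [
    {"dp": [-3, -2.7, 0], "delta_rot": [0, 0, -0.07], "claw": 0},
    {"dp": [-5.6, -5.2, 0], "delta_rot": [0, 0, -0.131], "claw": 0},
    {"dp": [-5.6, -5.2, 0], "delta_rot": [0, 0, -0.131], "claw": 0}
  ]
}}

```text
t: 11.5
ee_pos: [0.6004, -0.082, 0.0651]
ee_rot: [-0.187, 0.982, -0.0, 0.001]
wrist_force: [0.1, 0.7, 0.6]
grip_width: 0.0001
finger_force: 0.1
```

```bash
python3 look.py pics/sc6.png
```

```text
[ 0.60037587 -0.08197744  0.06512122] tcp holder [-0.00498932 -0.00350728] xyaw -2.764988421162567
red 0 [nan nan] [nan nan nan] [nan nan] nan latch nanlook.py:8: RuntimeWarning: Mean of empty slice.
  yx=np.argwhere(m); X=onz(pp,yx.mean(0)[::-1],.072); l=loc(X); v=l-[-.025,.052]
  ret = um.true_divide(
look.py:9: RuntimeWarning: Mean of empty slice.
  print('red',len(yx),yx.mean(0)[::-1],X.round(4),l.round(4),np.linalg.norm(v),'latch',np.pi/6-np.arctan2(v[1],v[0]))
```

Call:
{"op": "drive_tool", "data": {
  "increments": [
    {"dp": [9, 3, 0], "delta_rot": [0, 0, 0], "claw": 0},
    {"dp": [19, 7, 0], "delta_rot": [0, 0, 0], "claw": 0},
    {"dp": [19, 7, 40], "delta_rot": [0, 0, 0], "claw": 0},
    {"dp": [19, 7, 85], "delta_rot": [0, 0, 0], "claw": 0},
    {"dp": [15, 45, 110], "delta_rot": [0, 0, 0], "claw": 0},
    {"dp": [0, 85, 130], "delta_rot": [0, 0, 0], "claw": 0},
    {"dp": [-15, 125, 150], "delta_rot": [0, 0, 0], "claw": 0},
    {"dp": [-30, 165, 150], "delta_rot": [0, 0, 0], "claw": 0}
  ]
}}

```text
t: 12.35
ee_pos: [0.5709, 0.0852, 0.218]
ee_rot: [-0.186, 0.983, 0.0, 0.003]
wrist_force: [0.4, 1.2, 1.0]
grip_width: 0.0003
finger_force: 0.0
```

```bash
python3 look.py pics/sc7.png
```

```text
[0.57093723 0.08520144 0.2179686 ] tcp holder [0.02334405 0.16386246] xyaw -2.7673456610995997
red 13 [229.38461538 180.61538462] [ 0.5686 -0.0939  0.072 ] [-0.0389 -0.0041] 0.057792004178157 latch 2.3376091393864047
```

View pics/sc7.png

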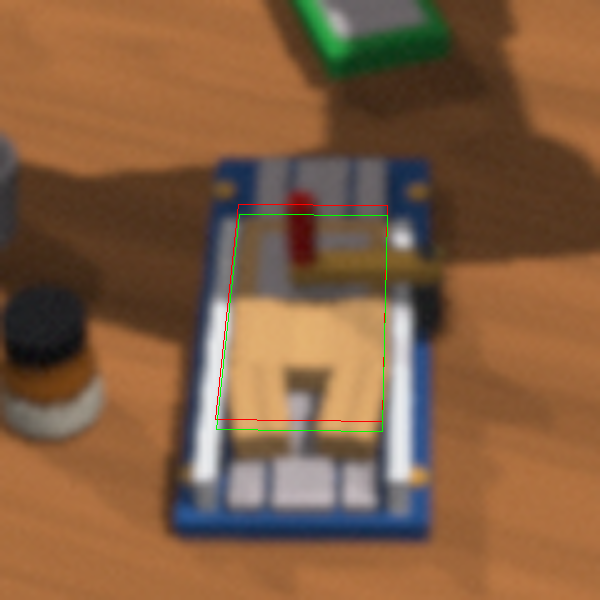

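The latch bar lies square across the seated board, from about (440,265) to (295,265) in the crop, with the knob at about (302,230). The hand is clear, so I'll hand it in.

```bash
python3 -c "
from h import *
p=imaging.get_image('scene');X=onz(p,(230,185.5),.072);print(X, r.observe()['joint_vel'].round(3))
print(r.job_done())"
```

```text
[ 0.58370067 -0.08622499  0.072     ] [-0.065  0.029 -0.003  0.015 -0.     0.062]
the job is handed in; nothing more can be done
None
```

I pushed the bench pin into its notches and turned the brass latch square across it, then moved the hand clear and handed the job in at about 12.4 s. The last picture showed both in place, but the hand-in returned no verdict.

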